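# Load a culture dish with the lifter and crank it into the reader

### The job

The culture dish waiting alone on the low two-railed rest has to go into the white plate reader. It is too wide for the fingers, so take the lifter by its upright grip, slide the blade under the dish between the rails, carry it level and lower it onto the middle of the reader's carriage, which has the same two rails, then draw the blade out and stand the lifter on its blade on the bench. Then turn the handwheel on the reader clockwise, about one and a half turns, until it stops with the carriage fully home under the hood: move the carriage only by the handwheel, keep the fingers off the dish, and leave the mug, the two stacked dishes and the small box where they are.

Things in the scene. Friction and masses are not known exactly. Their poses are not given: they have to be found in the camera images.
- dish: Flat round culture dish, clear with a pinkish filling, 94 mm across (widest up to 13 mm height), 19 mm high, about 60 g. Origin: centre of its underside; z up. It lies across the rails of the rest at the start.
- dish_rest: Low fixed rest: plate 100 x 96 x 6 mm with two black rails along its x axis (92 mm long, 10 wide, 16 high, inner faces at y = +-33 mm); rail tops 22 mm over the bench. Under the dish is a tunnel 66 mm wide, from 6 to 22 mm over the bench, open at both ends. Origin: centre of its underside, below the dish; its -x end looks to the robot.
- lifter: Lifter, loose, 160 g, standing on its flat steel blade: 50 mm wide (y), 4 mm thick, from x = -78 to the tip at x = +44 mm. Origin: underside of the blade where the dish's centre belongs. Upright black grip 16 mm (x) by 26 mm (y), centred at x = -70 mm, from z = 18 to 126 mm. z up.
- lifter_grip (a point): Point in the lifter's grip to hold it by: at x = -70, y = 0, z = 95 mm of the lifter; axes as the lifter's.
- reader: Fixed plate reader. Grey base plate x -75..75, y -65..200 mm, 12 mm thick; white hood with clear front window over y 64..200, x -73..73, top at z = 95 mm, open toward -y (inside 132 mm wide, to z = 73). Origin: bench level under the carriage's loading position; -x side looks to the robot, the carriage travels to +y into the hood.
- carriage: Carriage of the reader: plate 104 x 100 x 8 mm with two black rails along its x axis like those of the rest (inner gap 66 mm). Plate top 22, rail tops 38 mm over the bench; blade tunnel between, open toward -x (the robot). Origin: centre of its underside, 14 mm over the bench. Moves 87 mm to the reader's +y per clockwise turn, 130 mm in all.
- stage (a point): Centre of the carriage at the height of its rail tops: here the centre of the dish's underside belongs. Axes as the reader's.
- home_place (a point): Fixed point of the reader under the hood, where stage is when the carriage is fully home.
- handwheel (a joint): Angle of the handwheel (rad), growing clockwise as seen from above, one turn = 6.28. It starts between -0.8 and 0 and meets its stop at 9.42 with the carriage fully home (carriage travel = angle x 13.79 mm). Stays where it is left; needs about 3 N at the handle.
- wheel_centre (a point): On the vertical axis of the handwheel, at the upper face of its black disc (110 mm across), 112 mm over the bench, on top of the hood. The axes turn with the wheel.
- wheel_handle (a point): Top centre of the handwheel's upright flat handle, 158 mm over the bench, 36 mm from the wheel's axis at the wheel's own -x. The handle is fixed to the disc (it does not spin), 34 mm long radially (x), 12 mm thick (y), and stands 46 mm above the disc. The axes turn with the wheel.
- mug: Bystander: mug with a handle, 92 x 127 x 93 mm. Origin: centre of its underside.
- spare_dishes: Bystander: two stacked dishes, 95 mm across, 38 mm high. Origin: centre of the underside.
- small_box: Bystander: small flat box, 36 x 51 x 15 mm. Origin: centre of the underside.
There are look-alikes about, which are no part of the job. What is shaped like the lifter but brown or orange is not meant.

How it is judged:
On the way, in this order (a step that is already met when the one before it is completed fails the run):
1. the dish is carried on the lifter, clear of its rest (height (world z) of dish above 0.04 m and contact force between dish and lifter above 0.1 N and contact force between dish and the fingers below 0.1 N and contact force between dish and dish_rest below 0.1 N), for 0.2 s.
2. the dish lies level on the carriage's rails, within 18 mm of the middle, the lifter no longer carrying it, the carriage still out at the loading place (distance between dish and stage below 0.018 m and z of dish in the frame of stage below 0.003 m and angle between dish's own z axis and vertical below 0.08 rad and contact force between dish and lifter below 0.1 N and horizontal distance between stage and home_place above 0.11 m), for 0.2 s.
3. the lifter stands on its blade on the bench, released (height (world z) of lifter below 0.006 m and angle between each of lifter, dish's own z axis and vertical below 0.08 rad and contact force between lifter and the fingers below 0.1 N and distance between dish and stage below 0.018 m and z of dish in the frame of stage below 0.003 m), for 0.2 s.
4. the handwheel has been turned until the carriage, with the dish, is home within 5 mm (horizontal distance between stage and home_place below 0.005 m and distance between dish and stage below 0.018 m and z of dish in the frame of stage below 0.003 m and angle between dish's own z axis and vertical below 0.08 rad), for 0.2 s.
At the end, for the whole second after the job is handed in: The carriage is within 5 mm of fully home under the hood; the dish lies level on its rails, its centre within 18 mm of the carriage's middle; the lifter stands level on its blade on the bench, released; dish and lifter at rest (all of step 4 and height (world z) of lifter below 0.006 m and angle between lifter's own z axis and vertical below 0.08 rad and contact force between lifter and the fingers below 0.1 N and linear speed of each of dish, lifter below 0.02 m/s); the robot touches nothing.
It fails at once if the fingers touch the dish (contact force between dish and the fingers above 0.5 N).
It fails at once if the dish is tipped by more than 0.4 rad or falls to the bench (angle between dish's own z axis and vertical above 0.4 rad or height (world z) of dish below 0.014 m).
It fails at once if the carriage is pushed by the fingers (over 3 N) or the lifter (over 15 N) instead of driven by the handwheel (contact force between carriage and the fingers above 3 N or contact force between carriage and lifter above 15 N).
It fails at once if a bystander (mug, two stacked dishes, small box) is moved by more than 30 mm (distance of any of mug, spare_dishes, small_box from where it was at the start of the episode above 0.03 m).
It also fails if it takes over 72 s, if anything falls off the work surface, if the arm or the gripper's body presses on something with over 40 N, if the wrist force passes 120 N, or if a joint passes its speed limit or range.

### The arm

A 7-joint arm with a two-finger parallel gripper is mounted at the origin on a cart in front of the work surface, level with it; the furniture and walls round the work are solid. World frame = base frame: x ahead of the robot, y to its left, z up, the work surface at z = 0. Lengths are in m, angles in rad, forces in N, time in s.
With the tool pointing down it reaches from about 0.4 to 0.875 m from the base axis. Payload 19.3 kg.
Tool frame: the origin (TCP) lies on the centre line of the jaws, within the pads' length; the fingertips stand 14 mm ahead of it and the grasp point (between the pads) lies 5 mm behind it; z points along the fingers, y is the line along which they close (so a half turn about z gives the same grasp; the last joint's range is limited). The gripper opens to 85 mm and grips with 20 to 120 N. Pads are 22 mm wide; open, the fingers measure 114 mm over their backs; the gripper's body (76 mm by 85 mm) begins 54 mm behind the grasp point. The pads swing forward as they close: fully open they stand 13 mm farther back than shut.
Start: joints at [-1.231, 0.521, -0.036, 1.599, 0.021, 1.021, -0.113], TCP at [0.249, 0.573, 0.245] pointing down, gripper open.
Joint ranges: [-2.91, 2.91], [-0.3, 2.13], [-1.5, 1.42], [0.17, 2.43], [-1.26, 4.41], [0.16, 1.93], [-2.52, 2.52]. Speed limits (rad/s): [1.89, 1.89, 2.39, 2.39, 3.01, 3.01, 3.01].

### API

Orientations are given as [roll, pitch, yaw] about the fixed x, y, z axes, in that order (R = Rz(yaw) Ry(pitch) Rx(roll)).
In Python, from workcell import bot, grab_frame, regions_of gives the robot as it stands. The module is installed in compiled form; this text tells all that it offers.
- The arm moves only by the tool play_rows, never from a script. Its argument "plan" is a list of rows, each a list of 3 entries, a list of its own where there are three numbers: the shift along the tool's x, y, z in units of 2.5 cm (1.0 is 2.5 cm), then the turn, a rotation vector about the tool's x, y, z in units of 0.15 rad (1.0 is 0.15 rad), then the closure, from -1 (fully open) to 1 (shut). In form: [[[tx, ty, tz], [rx, ry, rz], jaw], ...]. A call has 1 to 20 rows; each row shifts and turns the commanded pose from where the row before left it, along the tool's axes as they then stand; what a row does not reach is not made up. A row lasts 1/8 s, in which the tool goes at most 62.5 mm and 10.7 degrees, less where a joint would pass 70% of its speed; a pose out of reach is approached as far as the arm can. A call with a number of a shift or a turn outside -1 to 1 is refused whole. A call with a gripper value outside its range is refused whole. The fingers move at their own pace and stop on an object; "newtons" is the grip in N (left out, the last holds). Time passes only in rows, so rows that do not move let the fingers close. It gives the time, the measured TCP pose, the force, the opening and the grip force at its end, in the units of the state.
- bot.observe(): the state, without advancing time (a new reading comes with each control period).
- grab_frame(name): name is "scene" or "top" or "wrist"; returns a dict with "pixels" (420x560x3 uint8, red, green, blue), "depth" (420x560 float32, m along the optical axis (not along the pixel's ray), 0 where there is no reading), "camera_matrix" (3x3 intrinsics, pixels), "R" (3x3) and "t" (3): a world point X has camera coordinates R X + t. Camera axes: x right, y down, z forward; pixel columns grow to the right and rows downward; lengths in m; the calibration is good to about 2 mm. A picture is of the moment at which its call begins.
- bot.job_done(): hands the job in; it is judged then, once.
Trained networks look in the newest picture that a camera, given by its name, has taken for a name from the list of things; names that differ only in an ending like _2 or _b are one class to them, and where a whole thing is asked for, a point or a joint stands for the part that bears it (a point fixed in the world has none). Each returns a list of dicts, best first, with "p" (0 to 1); they miss things now and then, are a little off and sometimes report something else, mostly with a low value. They report only what shows in the picture. A call takes as long as a camera call. They do not tell look-alikes from the thing itself.
- regions_of(thing, camera): "mask" (420x560 bool, what is visible of it) and "box" ([left, top, right, bottom] in pixels, round what is visible of it).
The state is a dict: "clock": time; "qpos": joint angles; "qd": joint speeds; "joint_efforts": joint torques, N m; "position": TCP position; "tool_rot": TCP orientation; "force": force on the tool from outside, world axes, zero at the start; "moment": the same for the moment, N m; "grip_width": finger opening in m; "finger_force": force on a finger pad.
Only numpy, scipy, OpenCV 4.12 (cv2) and the standard library are available. Lean on these libraries where they do the work, as an engineer would, in place of code of your own. Each camera call takes 0.05 s, during which the arm holds its last target. There are 200 camera calls.

## Working session

There is one attempt and no reset: what is moved stays moved. The work goes in short steps, Python scripts to look and compute and a tool call to move; the robot and the scene stay as the last step left them, time stands still between calls to the robot, and variables do not carry over. Pictures are saved under pics/ and viewed, at most 10 in all, crops included, and the job is handed in when it is done.

Besides the shell and the picture viewer there is one more tool, called as name([rows], argument=value, ...), one row to a line, values as JSON. play_rows: Moves the arm, as the interface text tells. Its arguments: {"type":"object","properties":{"plan":{"type":"array"},"newtons":{"type":"number"}},"required":["plan"]}

```bash
mkdir -p pics; cat > h.py <<'E'
import numpy as np, cv2
from workcell import bot, grab_frame, regions_of
def cloud(f):
    d=f["depth"];K=f["camera_matrix"];v,u=np.mgrid[0:d.shape[0],0:d.shape[1]]
    P=np.stack([(u-K[0,2])/K[0,0]*d,(v-K[1,2])/K[1,1]*d,d],-1)
    W=(P-f["t"])@f["R"]; W[d<=0]=np.nan
    return W
def save(n,img): cv2.imwrite("pics/"+n,cv2.cvtColor(img,cv2.COLOR_RGB2BGR))
E
python3 - <<'E'
from h import *
s=bot.observe();print(s)
for c in("scene","top"):
    f=grab_frame(c);save(c+"0.png",f["pixels"]);W=cloud(f)
    np.savez(""+c+"0.npz",**f)
    print(c,"campos",(-f["R"].T@f["t"]).round(3))
    for t in("dish","dish_rest","lifter","reader","carriage","handwheel","wheel_handle","mug","spare_dishes","small_box"):
        for r in regions_of(t,c)[:3]:
            m=r["mask"];w=W[m];w=w[~np.isnan(w[:,0])]
            print(t,round(r["p"],2),np.round(r["box"]).astype(int).tolist(),m.sum(),np.median(w,0).round(3) if len(w) else None,np.percentile(w,[2,98],axis=0).round(3).tolist() if len(w) else None)
E
```

```text
{'clock': 0.0, 'qpos': array([-1.23118252,  0.52199947, -0.03632365,  1.59997623,  0.02121168,
        1.02111871, -0.1127993 ]), 'qd': array([-6.63179163e-04, -1.46048849e-04,  8.66252706e-05, -2.10813642e-04,
       -1.38211082e-04, -7.26555967e-04,  4.28562897e-04]), 'joint_efforts': array([ 9.47371154e-04, -9.27105546e+01,  1.98056057e+00, -3.69915068e+01,
        1.78588094e-02,  8.34755745e-03,  2.63711075e-05]), 'position': array([0.2489369 , 0.57294438, 0.24474622]), 'tool_rot': array([-3.14048000e+00,  9.16203322e-05,  2.73177191e+00]), 'force': array([ 0.33599837,  0.0647139 , -0.04142902]), 'moment': array([-0.03939686,  0.00331488, -0.01085944]), 'finger_force': 0.0, 'grip_width': 0.08514363361862215}
scene campos [-0.696  0.93   0.846]
dish 0.78 [297, 219, 324, 237] 322 [ 0.559 -0.181  0.038] [[0.527, -0.228, 0.008], [0.607, -0.143, 0.044]]
dish 0.58 [221, 276, 250, 304] 821 [0.367 0.262 0.033] [[0.336, 0.189, -0.003], [0.444, 0.298, 0.04]]
dish_rest 0.53 [290, 229, 324, 241] 233 [ 0.544 -0.149  0.007] [[0.518, -0.229, -0.0], [0.612, -0.136, 0.023]]
lifter 0.63 [296, 226
[... 1914 characters left out ...]
0.406, -0.352, -0.003], [0.519, -0.306, 0.126]]
carriage 0.3 [184, 189, 220, 230] 1070 [0.567 0.205 0.112] [[0.52, 0.159, 0.105], [0.615, 0.255, 0.157]]
handwheel 0.98 [183, 190, 222, 230] 1125 [0.567 0.205 0.112] [[0.517, 0.156, 0.105], [0.616, 0.255, 0.157]]
wheel_handle 0.82 [186, 192, 218, 229] 1117 [0.568 0.203 0.112] [[0.519, 0.156, 0.105], [0.618, 0.253, 0.157]]
mug 0.83 [285, 133, 322, 166] 762 [ 0.762 -0.082  0.03 ] [[0.708, -0.139, 0.002], [0.791, -0.038, 0.095]]
spare_dishes 0.68 [176, 258, 209, 288] 818 [0.39  0.249 0.037] [[0.348, 0.207, 0.007], [0.434, 0.292, 0.044]]
small_box 0.68 [374, 224, 394, 265] 676 [ 0.463 -0.326  0.004] [[0.405, -0.355, -0.003], [0.522, -0.305, 0.126]]
```

```bash
python3 - <<'E'
from h import *
f=np.load("top0.npz");p=f["pixels"]
save("c1.png",cv2.resize(p[125:315,165:465],None,fx=2.66,fy=2.66,interpolation=cv2.INTER_CUBIC))
E
```

```text
(no output)
```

View pics/c1.png

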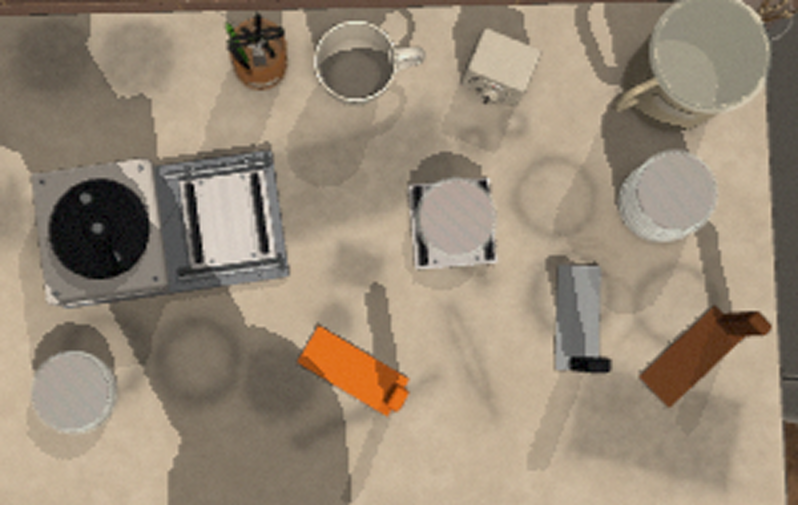

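Candidates for the lifter, in top-view pixels: orange at (297,265), steel blade with black grip at (383,245), and brown at (430,258). The description fits only the steel and black one at (383,245); the crop confirms it. The dish on its rest is at (336,207), the carriage at (251,207) and the wheel at (202,210). The spare dishes are at (193,273).

```bash
python3 - <<'E'
from h import *
f=np.load("top0.npz");W=cloud(f);p=f["pixels"].astype(int)
def sel(x0,x1,y0,y1,z0,z1,c=None):
    m=(W[...,0]>x0)&(W[...,0]<x1)&(W[...,1]>y0)&(W[...,1]<y1)&(W[...,2]>z0)&(W[...,2]<z1)
    if c is not None: m&=c
    return m
def rect(m,n):
    w=W[m]; r=cv2.minAreaRect((w[:,:2]*1000).astype(np.float32)); print(n,m.sum(),"mean",w.mean(0).round(4),"rect",[np.round(x,1) for x in r])
sat=p.max(-1)-p.min(-1)
br=p.mean(-1)
rect(sel(.38,.54,-.37,-.28,.09,.14),"grip top")
rect(sel(.38,.54,-.37,-.28,-.004,.012,(sat<22)&(br>90)),"blade")
rect(sel(.5,.65,-.26,-.12,.034,.06),"dish top")
rect(sel(.5,.65,-.26,-.12,.004,.06),"rest all")
rect(sel(.5,.65,-.26,-.12,.004,.03,br<90),"rest rails")
rect(sel(.48,.68,.1,.3,.085,.103),"hood top")
rect(sel(.48,.68,.0,.12,.03,.05),"car rails")
rect(sel(.48,.68,.0,.12,.015,.05,(br>120)),"car white")
rect(sel(.48,.68,.0,.3,.005,.13),"reader all")
rect(sel(.48,.68,.14,.28,.107,.118,br<80),"disc")
rect(sel(.48,.68,.14,.28,.135,.18),"handle")
print(bot.observe()["position"],f["camera_matrix"][0,0])
E
```

```text
grip top 62 mean [ 0.4111 -0.3237  0.1206] rect [array([ 411.6, -326.8]), array([26.8, 14.3]), np.float64(89.6)]
blade 581 mean [ 0.4699 -0.3289  0.0037] rect [array([ 470.9, -329.9]), array([129.6,  58.1]), np.float64(2.1)]
dish top 689 mean [ 0.5789 -0.1893  0.0403] rect [array([ 578.8, -189. ]), array([91.2, 88.9]), np.float64(88.7)]
rest all 1045 mean [ 0.5738 -0.1862  0.0316] rect [array([ 574.3, -190.2]), array([139.1, 149.2]), np.float64(88.8)]
rest rails 81 mean [ 0.5677 -0.1726  0.0209] rect [array([ 574.4, -187.9]), array([89.8, 88.5]), np.float64(3.4)]
hood top 1156 mean [0.5642 0.2078 0.0942] rect [array([567.2, 209. ]), array([146.5, 135.3]), np.float64(7.2)]
car rails 207 mean [0.5833 0.0727 0.0372] rect [array([584.5,  70.5]), array([90.9, 92.3]), np.float64(7.8)]
car white 840 mean [0.5833 0.0676 0.0214] rect [array([583. ,  66.5]), array([144.2, 106.8]), np.float64(5.9)]
reader all 4520 mean [0.5727 0.1464 0.0601] rect [array([580.7, 151. ]), array([296.4, 199.1]), np.float64(89.2)]
disc 900 mean [0.5691 0.206  0.1121] rect [array([567.4, 204.7]), array([106.3, 107.8]), np.float64(42.7)]
handle 60 mean [0.5336 0.1906 0.1548] rect [array([533.8, 191.4]), array([32.2, 12.1]), np.float64(21.9)]
[0.2490374  0.57323109 0.24526892] 485.9682504946084
```

play_rows([
  [[0, 0, 0], [0, 0, 1], -1],
  [[0, 0, 0], [0, 0, 1], -1],
  [[0, 0, 0], [0, 0, 1], -1],
  [[0, 0, 0], [0, 0, 1], -1],
  [[0, 0, 0], [0, 0, 1], -1],
  [[0, 0, 0], [0, 0, 1], -1],
  [[0, 0, 0], [0, 0, 1], -1],
  [[0, 0, 0], [0, 0, 0.74], -1],
  [[-1, 0.8, 0], [0, 0, 0], -1],
  [[-1, 0.8, 0], [0, 0, 0], -1],
  [[-1, 0.8, 0], [0, 0, 0], -1],
  [[-1, 0.8, 0], [0, 0, 0], -1],
  [[-1, 0.8, 0], [0, 0, 0], -1],
  [[-1, 0.8, 0], [0, 0, 0], -1],
  [[-1, 0.8, 0], [0, 0, 0], -1],
  [[-1, 0.8, 0], [0, 0, 0], -1],
  [[-1, 0.8, 0], [0, 0, 0], -1],
  [[-1, 0.8, 0], [0, 0, 0], -1],
  [[-1, 0, 0], [0, 0, 0], -1],
  [[-1, 0, 0], [0, 0, 0], -1],
])

```text
clock: 3.6
position: [0.4485, 0.272, 0.2452]
tool_rot: [-3.141, 0.0, 1.571]
force: [1.1, 0.4, 0.7]
grip_width: 0.0853
finger_force: 0.0
```

play_rows([
  [[-1, 0, 0], [0, 0, 0], -1],
  [[-1, 0, 0], [0, 0, 0], -1],
  [[-1, 0, 0], [0, 0, 0], -1],
  [[-1, 0, 0], [0, 0, 0], -1],
  [[-1, 0, 0], [0, 0, 0], -1],
  [[-1, 0, 0], [0, 0, 0], -1],
  [[-1, 0, 0], [0, 0, 0], -1],
  [[-1, 0, 0], [0, 0, 0], -1],
  [[-1, 0, 0], [0, 0, 0], -1],
  [[-1, 0, 0], [0, 0, 0], -1],
  [[-1, 0, 0], [0, 0, 0], -1],
  [[-1, 0, 0], [0, 0, 0], -1],
  [[-1, 0, 0], [0, 0, 0], -1],
  [[-1, 0, 0], [0, 0, 0], -1],
  [[-1, 0, 0], [0, 0, 0], -1],
  [[0, 0, 0], [0, 0, 0], -1],
  [[0, 0, 0], [0, 0, 0], -1],
])

```text
clock: 5.72
position: [0.4487, -0.1012, 0.2453]
tool_rot: [3.142, -0.001, 1.571]
force: [0.9, 0.6, 0.7]
grip_width: 0.0854
finger_force: 0.0
```

```bash
python3 - <<'E'
from h import *
f=grab_frame("wrist");save("w1.png",f["pixels"]);np.savez("w1.npz",**f)
s=bot.observe();print(s["clock"],s["position"],s["tool_rot"],s["qpos"].round(2)); c=-f["R"].T@f["t"]; print("cam",c.round(3),(f["R"].T[:,2]).round(3))
E
```

```text
5.775 [ 0.4487434  -0.10096348  0.24529492] [-3.14152032e+00 -4.95456391e-04  1.57175075e+00] [-0.29  0.28  0.46  2.03 -0.17  0.86  0.27]
cam [ 0.448 -0.022  0.374] [-0.001 -0.309 -0.951]
```

View pics/w1.png

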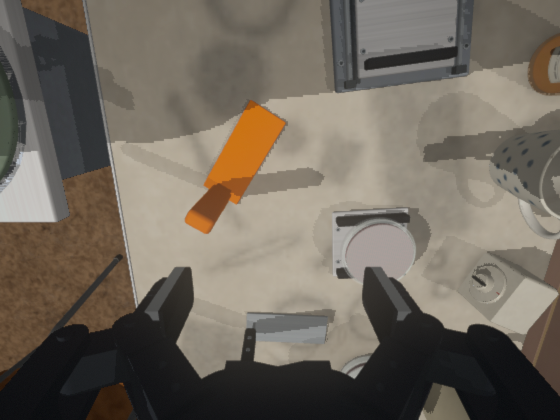

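The wrist view shows the steel lifter at (285,327) with its black grip at (248,345), the dish on its rest at (375,245), the carriage at (400,40) and the orange look-alike at (245,160).

```bash
cat >> h.py <<'E'
def meas(f,items):
    W=cloud(f);p=f["pixels"].astype(int);sat=p.max(-1)-p.min(-1);br=p.mean(-1)
    for n,x0,x1,y0,y1,z0,z1,b0,b1 in items:
        m=(W[...,0]>x0)&(W[...,0]<x1)&(W[...,1]>y0)&(W[...,1]<y1)&(W[...,2]>z0)&(W[...,2]<z1)&(br>=b0)&(br<=b1)
        if n.startswith("blade"): m&=sat<22
        m=cv2.morphologyEx(m.astype(np.uint8),cv2.MORPH_OPEN,np.ones((2,2)))>0
        w=W[m]
        if len(w)<5: print(n,"none");continue
        r=cv2.minAreaRect((w[:,:2]*1000).astype(np.float32)); print(n,m.sum(),"mean",w.mean(0).round(4),"z2-98",np.percentile(w[:,2],[2,98]).round(4),"rect",[np.round(x,1) for x in r])
E
python3 - <<'E'
from h import *
f=np.load("w1.npz");print(f["camera_matrix"][0])
meas(f,[("grip",.38,.44,-.37,-.28,.02,.2,0,255),("griptop",.38,.44,-.37,-.28,.12,.2,0,255),("blade",.38,.54,-.38,-.28,.0015,.012,60,255),
("dishtop",.5,.65,-.26,-.12,.034,.06,0,255),("restrails",.5,.65,-.26,-.12,.016,.03,0,80),("restplate",.5,.65,-.26,-.12,.003,.01,0,255),
("car rails",.48,.68,.0,.12,.034,.05,0,90),("car plate",.48,.68,.0,.12,.018,.026,100,255)])
E
```

```text
[294.52355805   0.         277.50991721]
grip 400 mean [ 0.4107 -0.3109  0.0572] z2-98 [-0.0007  0.3044] rect [array([ 417.6, -241.1]), array([304.5,  16.5]), np.float64(84.3)]
griptop none
blade 2084 mean [nan nan nan] z2-98 [nan nan] rect [array([nan, nan]), array([0., 0.]), np.float64(0.0)]
dishtop 3172 mean [nan nan nan] z2-98 [nan nan] rect [array([nan, nan]), array([nan,  0.]), np.float64(nan)]
restrails 453 mean [nan nan nan] z2-98 [nan nan] rect [array([ 577.9, -185.3]), array([102.2,  87.5]), np.float64(3.6)]
restplate 918 mean [nan nan nan] z2-98 [nan nan] rect [array([ 574.9, -188.4]), array([101.8,  97.7]), np.float64(4.3)]
car rails 979 mean [nan nan nan] z2-98 [nan nan] rect [array([592.8,  36.3]), array([104.8,   8. ]), np.float64(9.0)]
car plate 6000 mean [nan nan nan] z2-98 [nan nan] rect [array([586.6,  60.2]), array([109. ,  72.5]), np.float64(7.1)]
```

play_rows([
  [[-1, -0.3, 0], [0, 0, 0], -1],
  [[-1, -0.3, 0], [0, 0, 0], -1],
  [[-1, -0.3, 0], [0, 0, 0], -1],
  [[-1, -0.3, 0], [0, 0, 0], -1],
  [[-1, -0.3, 0], [0, 0, 0], -1],
  [[0, 0, 0], [0, 0, 0], -1],
  [[0, 0, 0], [0, 0, 0], -1],
])

```text
clock: 6.65
position: [0.4118, -0.2258, 0.2453]
tool_rot: [-3.142, -0.0, 1.572]
force: [-0.3, 0.7, -0.1]
grip_width: 0.0853
finger_force: 0.0
```

```bash
sed -i 's/np.ones((2,2))/np.ones((3,3),np.uint8)/; s/        w=W\[m\]$/        w=W[m];w=w[~np.isnan(w[:,0])]/' h.py
python3 - <<'E'
from h import *
f=grab_frame("wrist");np.savez("w2.npz",**f);s=bot.observe();print(s["position"],s["tool_rot"])
for n in("w1","w2"):
    print(n);f=np.load(n+".npz")
    meas(f,[("grip",.38,.44,-.37,-.28,.03,.14,0,255),("griptop",.38,.44,-.37,-.28,.115,.14,0,255),("blade",.38,.54,-.38,-.28,.0015,.012,60,255),
("dishtop",.5,.65,-.26,-.12,.034,.06,0,255),("restrails",.5,.65,-.26,-.12,.016,.03,0,80),("restplate",.5,.65,-.26,-.12,.003,.01,0,255),
("car rails",.48,.68,.0,.12,.034,.05,0,90),("car plate",.48,.68,.0,.12,.018,.026,100,255)])
save("w2.png",np.load("w2.npz")["pixels"])
E
```

```text
[ 0.41185401 -0.22568229  0.24524389] [-3.14155731e+00 -4.22984041e-04  1.57221803e+00]
w1
grip 345 mean [ 0.4087 -0.3141  0.0566] z2-98 [0.0311 0.0793] rect [array([ 411.9, -320.1]), array([13. , 24.1]), np.float64(41.7)]
griptop none
blade 2078 mean [ 0.4636 -0.3268  0.004 ] z2-98 [0.0024 0.0055] rect [array([ 460.4, -328.8]), array([ 51.7, 122.1]), np.float64(86.6)]
dishtop 3134 mean [ 0.5747 -0.1811  0.0408] z2-98 [0.0358 0.0424] rect [array([ 576.4, -185.3]), array([90.6, 81.7]), np.float64(11.0)]
restrails 411 mean [ 0.5617 -0.1598  0.0214] z2-98 [0.0169 0.0262] rect [array([ 571.9, -185.3]), array([91.7, 83.7]), np.float64(3.9)]
restplate 899 mean [ 0.5469 -0.1678  0.006 ] z2-98 [0.0037 0.0088] rect [array([ 571.5, -185.5]), array([99.2, 94.2]), np.float64(3.7)]
car rails 971 mean [0.5853 0.0357 0.0379] z2-98 [0.0355 0.0396] rect [array([585.6,  36. ]), array([92. , 10.3]), np.float64(7.2)]
car plate 5895 mean [0.5795 0.0626 0.0222] z2-98 [0.0204 0.0239] rect [array([583. ,  60.6]), array([103.5,  73.3]), np.float64(7.0)]
w2
grip 915 mean [ 0.4079 -0.3177  0.0985] z2-98 [0.0354 0.1268] rect [array([ 407.6, -325.3]), array([26.5, 15.9]), np.float64(87.0)]
griptop 402 mean [ 0.4077 -0.3227  0.1243] z2-98 [0.1163 0.127 ] rect [array([ 407.6, -325.5]), array([26. , 15.9]), np.float64(86.5)]
blade 2642 mean [ 0.4647 -0.3271  0.0041] z2-98 [0.0025 0.0056] rect [array([ 460.4, -328.8]), array([ 50.7, 121.8]), np.float64(86.9)]
dishtop 5007 mean [ 0.5746 -0.1871  0.0409] z2-98 [0.0369 0.0426] rect [array([ 576. , -187.7]), array([90.3, 87.9]), np.float64(71.7)]
restrails 427 mean [ 0.5525 -0.1708  0.0217] z2-98 [0.0179 0.0236] rect [array([ 571.8, -186.2]), array([92.2, 84.6]), np.float64(3.8)]
restplate 1201 mean [ 0.5413 -0.1741  0.0061] z2-98 [0.0041 0.008 ] rect [array([ 571.6, -186.4]), array([99.5, 95.1]), np.float64(3.8)]
car rails none
car plate none
```

View pics/w2.png

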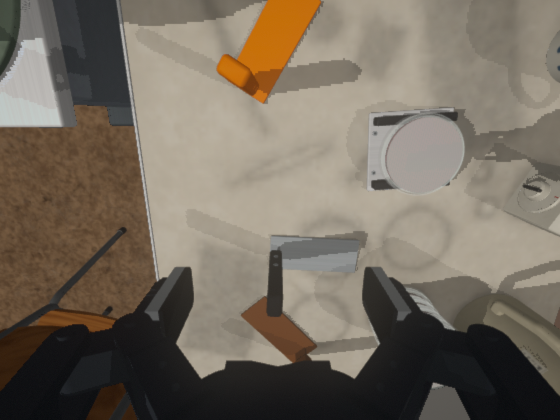

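The wrist view shows the steel lifter clearly: grip top at (275,255), blade at (315,253), and the dish at (425,153). The measured sizes match the description.

play_rows([
  [[-1, -0.04, 0], [0, 0, 0], -1],
  [[-1, -0.04, 0], [0, 0, 0], -1],
  [[-1, -0.04, 0], [0, 0, 0], -1],
  [[-1, -0.05, 0], [0, 0, 0.37], -1],
  [[0, 0, 0.8], [0, 0, 0], -1],
  [[0, 0, 1], [0, 0, 0], -1],
  [[0, 0, 1], [0, 0, 0], -1],
  [[0, 0, 1], [0, 0, 0], -1],
  [[0, 0, 1], [0, 0, 0], -1],
  [[0, 0, 0.8], [0, 0, 0], -1],
  [[0, 0, 0.6], [0, 0, 0], -1],
  [[0, 0, 0], [0, 0, 0], -1],
  [[0, 0, 0], [0, 0, 0], 1],
  [[0, 0, 0], [0, 0, 0], 1],
  [[0, 0, 0], [0, 0, 0], 1],
  [[0, 0, 0], [0, 0, 0], 1],
  [[0, 0, 0], [0, 0, 0], 1],
  [[0, 0, 0], [0, 0, 0], 1],
  [[0, 0, 0], [0, 0, 0], 1],
], newtons=80)

```text
clock: 9.07
position: [0.4076, -0.327, 0.0907]
tool_rot: [3.141, 0.0, 1.515]
force: [0.8, 0.6, 6.3]
grip_width: 0.0151
finger_force: 78.7
```

play_rows([
  [[0, 0, -0.3], [0, 0, 0], 1],
  [[0, 0, -0.4], [0, 0, 0], 1],
  [[0, 0, -0.5], [0, 0, 0], 1],
  [[0, 0, 0], [0, 0, -0.41], 1],
  [[0, 0, 0], [0, 0, -0.4], 1],
  [[0.6, 0, 0], [0, 0, 0], 1],
  [[0.8, 0, 0], [0, 0, 0], 1],
  [[0.8, 0, 0], [0, 0, 0], 1],
  [[0.8, -0.08, 0], [0, 0, 0], 1],
  [[0.8, 0, 0], [0, 0, 0], 1],
  [[0.8, 0, 0], [0, 0, 0], 1],
  [[0.56, 0, 0], [0, 0, 0], 1],
  [[0, 0, 0], [0, 0, 0], 1],
  [[0, 0, 0], [0, 0, 0], 1],
  [[0, 0, 0], [0, 0, 0], 1],
])

```text
clock: 10.95
position: [0.3967, -0.1987, 0.1203]
tool_rot: [3.142, 0.0, 1.636]
force: [0.5, -0.7, -0.7]
grip_width: 0.0152
finger_force: 78.0
```

```bash
python3 - <<'E'
from h import *
f=grab_frame("wrist");np.savez("w3.npz",**f);s=bot.observe();print(s["position"],s["tool_rot"],s["force"],s["grip_width"])
meas(f,[("blade",.35,.512,-.26,-.12,.026,.05,50,255),
("dishtop",.515,.65,-.26,-.12,.034,.06,0,255),("restrails",.51,.65,-.26,-.12,.016,.03,0,80),("restplate",.51,.65,-.26,-.12,.003,.01,0,255)])
W=cloud(f);m=(W[...,0]>.4)&(W[...,0]<.515)&(abs(W[...,1]+.195)<.035)&(W[...,2]>.026)&(W[...,2]<.05);w=W[m]
A=np.c_[w[:,:2]-w[:,:2].mean(0),np.ones(len(w))];print("plane",np.linalg.lstsq(A,w[:,2],rcond=None)[0],len(w))
save("w3.png",f["pixels"])
E
```

```text
[ 0.39668696 -0.19866885  0.12029268] [-3.14157715e+00  2.04682459e-04  1.63590499e+00] [ 0.0976708  -0.77938174 -1.77601259] 0.01512857306718792
blade 8672 mean [ 0.4535 -0.192   0.034 ] z2-98 [0.0326 0.0354] rect [array([ 449.1, -194.7]), array([121.8,  50.5]), np.float64(3.9)]
dishtop 9685 mean [ 0.5701 -0.1868  0.0408] z2-98 [0.0353 0.0423] rect [array([ 569.3, -190. ]), array([81.5, 92.5]), np.float64(15.3)]
restrails 994 mean [ 0.5482 -0.1705  0.0216] z2-98 [0.0171 0.0252] rect [array([ 570.6, -185.7]), array([89.9, 85.9]), np.float64(3.7)]
restplate 2693 mean [ 0.5437 -0.1724  0.006 ] z2-98 [0.004 0.008] rect [array([ 571.6, -186.6]), array([99.8, 95. ]), np.float64(3.8)]
plane [ 0.00334637 -0.00101552  0.03404607] 8269
```

View pics/w3.png

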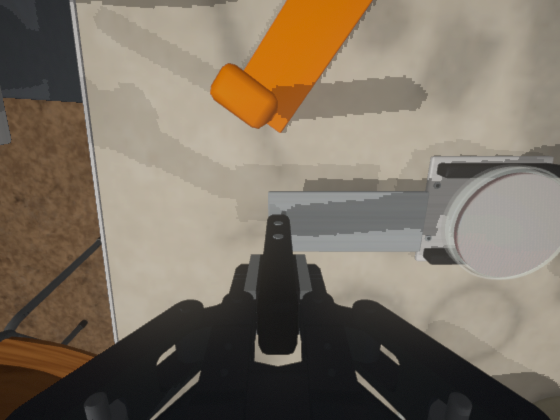

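The blade is held level and in line with the rest (blade at (350,222), tip at the rest's near edge at (430,215)). I lower it 18 mm and slide it in by 110 mm.

play_rows([
  [[0, 0, 0.36], [0, 0, 0], 1],
  [[0, 0, 0.36], [0, 0, 0], 1],
  [[0, 0, 0], [0, 0, 0], 1],
  [[0, 0.3, 0], [0, 0, 0], 1],
  [[0, 0.4, 0], [0, 0, 0], 1],
  [[0, 0.4, 0], [0, 0, 0], 1],
  [[0, 0.4, 0], [0, 0, 0], 1],
  [[0, 0.4, 0], [0, 0, 0], 1],
  [[0, 0.4, 0], [0, 0, 0], 1],
  [[0, 0.4, 0], [0, 0, 0], 1],
  [[0, 0.4, 0], [0, 0, 0], 1],
  [[0, 0.4, 0], [0, 0, 0], 1],
  [[0, 0.4, 0], [0, 0, 0], 1],
  [[0, 0.3, 0], [0, 0, 0], 1],
  [[0, 0.2, 0], [0, 0, 0], 1],
  [[0, 0, 0], [0, 0, 0], 1],
  [[0, 0, 0], [0, 0, 0], 1],
])

```text
clock: 13.12
position: [0.5062, -0.191, 0.1023]
tool_rot: [-3.141, -0.0, 1.637]
force: [-0.2, 0.7, -1.7]
grip_width: 0.0154
finger_force: 77.9
```

```bash
python3 - <<'E'
from h import *
f=grab_frame("wrist");np.savez("w4.npz",**f);s=bot.observe();print(s["position"],s["tool_rot"],s["force"])
meas(f,[("dishtop",.515,.65,-.26,-.12,.034,.06,0,255),("restplate",.51,.65,-.26,-.12,.003,.01,0,255)])
save("w4.png",f["pixels"])
E
```

```text
[ 0.50619902 -0.19100675  0.102315  ] [-3.14139225e+00 -4.76661196e-05  1.63651743e+00] [-0.06172388  0.21191564 -1.23357385]
dishtop 11707 mean [ 0.5748 -0.1858  0.041 ] z2-98 [0.0368 0.0424] rect [array([ 575.3, -189.9]), array([92.3, 87.9]), np.float64(67.2)]
restplate 1416 mean [ 0.559 -0.149  0.006] z2-98 [0.004  0.0077] rect [array([ 572. , -179.6]), array([99.6, 81.9]), np.float64(4.3)]
```

View pics/w4.png

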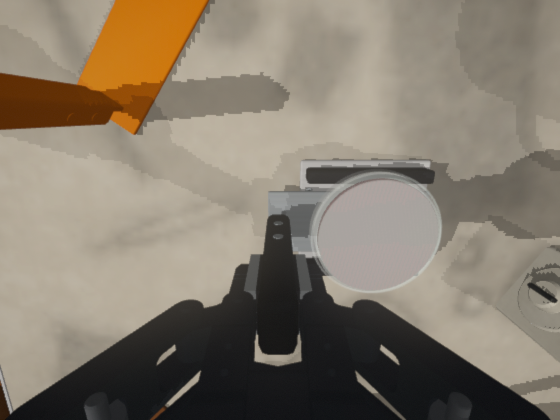

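The blade is centred under the undisturbed dish (375,232), with no contact force. Next I lift it and carry it toward the reader.

play_rows([
  [[0, 0, -0.1], [0, 0, 0], 1],
  [[0, 0, -0.1], [0, 0, 0], 1],
  [[0, 0, -0.1], [0, 0, 0], 1],
  [[0, 0, -0.1], [0, 0, 0], 1],
  [[0, 0, -0.2], [0, 0, 0], 1],
  [[0, 0, -0.3], [0, 0, 0], 1],
  [[0, 0, -0.4], [0, 0, 0], 1],
  [[0, 0, -0.4], [0, 0, 0], 1],
  [[0, 0, -0.4], [0, 0, 0], 1],
  [[0, 0, -0.4], [0, 0, 0], 1],
  [[0, 0, -0.2], [0, 0, 0], 1],
  [[0, 0, -0.1], [0, 0, 0], 1],
  [[0, 0, 0], [0, 0, 0], 1],
  [[0, 0, 0], [0, 0, 0], 1],
])

```text
clock: 14.92
position: [0.5064, -0.1909, 0.172]
tool_rot: [-3.141, -0.0, 1.637]
force: [0.1, 0.3, -1.8]
grip_width: 0.015
finger_force: 78.0
```

play_rows([
  [[0.1, 0, 0], [0, 0, 0], 1],
  [[0.2, 0, 0], [0, 0, -0.1], 1],
  [[0.3, 0, 0], [0, 0, -0.1], 1],
  [[0.4, 0.1, 0], [0, 0, -0.1], 1],
  [[0.5, 0.1, 0], [0, 0, -0.09], 1],
  [[0.5, 0.1, 0], [0, 0, 0], 1],
  [[0.5, 0.1, 0], [0, 0, 0], 1],
  [[0.5, 0.1, 0], [0, 0, 0], 1],
  [[0.5, 0.1, 0], [0, 0, 0], 1],
  [[0.5, 0.1, 0], [0, 0, 0], 1],
  [[0.5, 0, 0], [0, 0, 0], 1],
  [[0.5, 0, 0], [0, 0, 0], 1],
  [[0.5, 0, 0], [0, 0, 0], 1],
  [[0.4, 0, 0], [0, 0, 0], 1],
  [[0.3, 0, 0], [0, 0, 0], 1],
  [[0.2, 0, 0], [0, 0, 0], 1],
  [[0.1, 0, 0], [0, 0, 0], 1],
  [[0, 0, 0], [0, 0, 0], 1],
  [[0, 0, 0], [0, 0, 0], 1],
])

```text
clock: 17.3
position: [0.5049, -0.0278, 0.1723]
tool_rot: [3.142, 0.0, 1.695]
force: [0.7, -0.1, -2.2]
grip_width: 0.015
finger_force: 78.0
```

```bash
python3 - <<'E'
from h import *
f=grab_frame("wrist");np.savez("w5.npz",**f);s=bot.observe();print(s["clock"],s["position"],s["tool_rot"],s["force"])
meas(f,[("car rails",.48,.68,.015,.12,.034,.042,0,100),("car nearrail",.48,.68,.015,.06,.034,.042,0,100),("car farrail",.48,.68,.08,.13,.034,.042,0,100),("car plate",.48,.68,.0,.14,.018,.026,100,255),("dishtop",.5,.65,-.15,.06,.1,.13,0,255),("blade",.4,.53,-.12,.05,.07,.095,60,255)])
save("w5.png",f["pixels"])
E
```

```text
17.35 [ 0.50491572 -0.02774782  0.17229643] [-3.14155002e+00  8.69687089e-05  1.69487994e+00] [-0.5912561  -0.67077725 -2.3444751 ]
car rails 2807 mean [0.5791 0.0805 0.0379] z2-98 [0.0352 0.0397] rect [array([580.8,  74.2]), array([91.9, 85.4]), np.float64(7.1)]
car nearrail 1142 mean [0.5853 0.0363 0.038 ] z2-98 [0.0363 0.0395] rect [array([585.6,  36.2]), array([91.7,  8.9]), np.float64(7.1)]
car farrail 1690 mean [0.5755 0.1109 0.0379] z2-98 [0.0349 0.0397] rect [array([576.2, 111.2]), array([91.9, 10.5]), np.float64(7.0)]
car plate 10723 mean [0.5794 0.0746 0.0222] z2-98 [0.0206 0.0237] rect [array([580.9,  73.8]), array([104.5, 100. ]), np.float64(6.9)]
dishtop 11097 mean [ 0.5718 -0.0189  0.1052] z2-98 [0.1035 0.1066] rect [array([567.8, -16.2]), array([ 87.8, 104.1]), np.float64(48.4)]
blade 1807 mean [ 0.5159 -0.0182  0.086 ] z2-98 [0.0843 0.0902] rect [array([514.5, -25.8]), array([36.3, 50.5]), np.float64(6.6)]
```

View pics/w5.png

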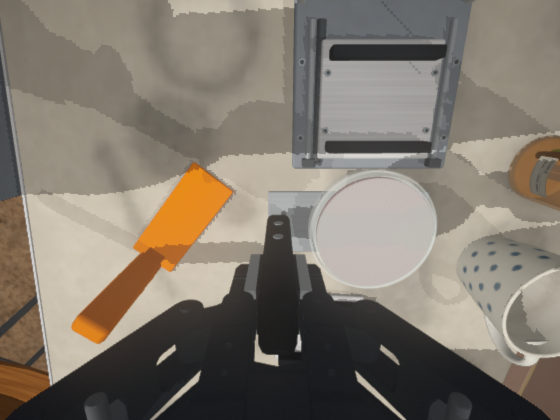

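```bash
python3 - <<'E'
from h import *
f=np.load("w5.npz");W=cloud(f);a=.123;c,s=np.cos(a),np.sin(a)
d=W-np.array([.5809,.0738,0]);X=d[...,0]*c+d[...,1]*s;Y=-d[...,0]*s+d[...,1]*c
for x in range(-90,-40,4):
    m=(abs(X*1000-x)<2)&(abs(Y)<.03)&(W[...,2]<.06); print(x,m.sum(),np.nanpercentile(W[...,2][m],[5,50,95]).round(4))
E
```

```text
-90 267 [-0.0014 -0.0001  0.001 ]
-86 267 [-0.0013 -0.0001  0.001 ]
-82 280 [-0.0014 -0.0002  0.0009]
-78 284 [-0.0013 -0.0002  0.0012]
-74 339 [-0.0007  0.0105  0.0125]
-70 297 [0.0112 0.0123 0.0135]
-66 306 [0.0112 0.0123 0.0137]
-62 347 [0.0117 0.0164 0.0184]
-58 261 [0.0121 0.017  0.0187]
-54 373 [0.0124 0.0178 0.0195]
-50 363 [0.0191 0.022  0.0232]
-46 320 [0.0213 0.0225 0.0241]
-42 320 [0.0212 0.0223 0.0234]
```

play_rows([
  [[0.1, 0, 0], [0, 0, 0], 1],
  [[0.2, 0.06, 0], [0, 0, 0], 1],
  [[0.3, 0.1, 0], [0, 0, 0], 1],
  [[0.4, 0.1, 0], [0, 0, 0], 1],
  [[0.4, 0.1, 0], [0, 0, 0], 1],
  [[0.4, 0.1, 0], [0, 0, 0], 1],
  [[0.4, 0.1, 0], [0, 0, 0], 1],
  [[0.4, 0.1, 0], [0, 0, 0], 1],
  [[0.4, 0.1, 0], [0, 0, 0], 1],
  [[0.3, 0, 0], [0, 0, 0], 1],
  [[0.2, 0, 0], [0, 0, 0], 1],
  [[0.1, 0, 0], [0, 0, 0], 1],
  [[0.09, 0, 0], [0, 0, 0], 1],
  [[0, 0, 0], [0, 0, 0], 1],
  [[0, 0, 0], [0, 0, 0], 1],
])

```text
clock: 19.23
position: [0.5123, 0.0662, 0.1723]
tool_rot: [-3.142, 0.0, 1.695]
force: [-0.3, -0.3, -2.4]
grip_width: 0.0153
finger_force: 77.9
```

Nothing in the blade's way stands higher than the plate at 22 mm. I lower by 54 mm.

play_rows([
  [[0, 0, 0.1], [0, 0, 0], 1],
  [[0, 0, 0.2], [0, 0, 0], 1],
  [[0, 0, 0.3], [0, 0, 0], 1],
  [[0, 0, 0.3], [0, 0, 0], 1],
  [[0, 0, 0.3], [0, 0, 0], 1],
  [[0, 0, 0.2], [0, 0, 0], 1],
  [[0, 0, 0.15], [0, 0, 0], 1],
  [[0, 0, 0.1], [0, 0, 0], 1],
  [[0, 0, 0.08], [0, 0, 0], 1],
  [[0, 0, 0.07], [0, 0, 0], 1],
  [[0, 0, 0.07], [0, 0, 0], 1],
  [[0, 0, 0.07], [0, 0, 0], 1],
  [[0, 0, 0.07], [0, 0, 0], 1],
  [[0, 0, 0.07], [0, 0, 0], 1],
  [[0, 0, 0.07], [0, 0, 0], 1],
  [[0, 0, 0], [0, 0, 0], 1],
  [[0, 0, 0], [0, 0, 0], 1],
  [[0, 0, 0], [0, 0, 0], 1],
])

```text
clock: 21.48
position: [0.5124, 0.0664, 0.1186]
tool_rot: [3.142, 0.0, 1.695]
force: [0.5, -0.7, -1.7]
grip_width: 0.015
finger_force: 77.9
```

```bash
python3 - <<'E'
from h import *
f=grab_frame("wrist");np.savez("w6.npz",**f);s=bot.observe();print(s["clock"],s["position"],s["tool_rot"],s["force"])
meas(f,[("dishtop",.5,.65,-.0,.15,.05,.065,0,255),("blade",.43,.55,-.0,.12,.025,.036,60,255),("car farrail",.48,.68,.08,.13,.034,.042,0,100),("car plate",.48,.68,.0,.14,.018,.026,100,255)])
E
```

```text
21.525 [0.51236398 0.06639812 0.11859922] [3.14150673e+00 1.24076317e-05 1.69524710e+00] [-0.18613869  0.08213708 -1.94021011]
dishtop 11844 mean [0.5793 0.0757 0.057 ] z2-98 [0.052  0.0585] rect [array([573.3,  78.8]), array([ 92.8, 108.5]), np.float64(51.2)]
blade 1865 mean [0.524  0.0759 0.0321] z2-98 [0.0307 0.0334] rect [array([524.5,  68.9]), array([41.5, 50.4]), np.float64(6.4)]
car farrail 829 mean [0.5733 0.1124 0.0378] z2-98 [0.035  0.0396] rect [array([576. , 111.8]), array([91.3,  9.7]), np.float64(7.1)]
car plate 1941 mean [0.5727 0.109  0.0219] z2-98 [0.0187 0.0236] rect [array([588.6,  70.5]), array([117.6, 109. ]), np.float64(7.4)]
```

The dish rests on the rails (top at 57 mm), about 1 mm from the middle, and the blade is free below it. I draw the blade out.

play_rows([
  [[0, -0.1, 0], [0, 0, 0], 1],
  [[0, -0.2, 0], [0, 0, 0], 1],
  [[0, -0.3, 0], [0, 0, 0], 1],
  [[0, -0.4, 0], [0, 0, 0], 1],
  [[0, -0.5, 0], [0, 0, 0], 1],
  [[0, -0.5, 0], [0, 0, 0], 1],
  [[0, -0.5, 0], [0, 0, 0], 1],
  [[0, -0.5, 0], [0, 0, 0], 1],
  [[0, -0.4, 0], [0, 0, 0], 1],
  [[0, -0.3, 0], [0, 0, 0], 1],
  [[0, -0.3, 0], [0, 0, 0], 1],
  [[0, -0.1, 0], [0, 0, 0], 1],
  [[0, 0, 0], [0, 0, 0], 1],
  [[0, 0, 0], [0, 0, 0], 1],
])

```text
clock: 23.28
position: [0.4109, 0.0537, 0.1186]
tool_rot: [3.141, 0.0, 1.695]
force: [0.1, -0.4, -1.3]
grip_width: 0.0152
finger_force: 78.0
```

play_rows([
  [[0, 0, -0.4], [0, 0, 0], 1],
  [[0, 0, -0.8], [0, 0, 0], 1],
  [[0, 0, -0.9], [0, 0, 0], 1],
  [[0, 0, -0.9], [0, 0, 0], 1],
  [[-0.2, 0, -0.9], [0, 0, 0], 1],
  [[-0.4, 0, -0.6], [0, 0, 0.4], 1],
  [[-0.8, 0, -0.3], [0, 0, 0.42], 1],
  [[-1, 0.1, 0], [0, 0, 0], 1],
  [[-1, 0.1, 0], [0, 0, 0], 1],
  [[-1, 0.1, 0], [0, 0, 0], 1],
  [[-1, 0.1, 0], [0, 0, 0], 1],
  [[-1, 0.1, 0], [0, 0, 0], 1],
  [[-1, 0.1, 0], [0, 0, 0], 1],
  [[-1, 0.1, 0], [0, 0, 0], 1],
  [[-1, 0, 0], [0, 0, 0], 1],
  [[-1, 0, 0], [0, 0, 0], 1],
  [[-1, 0, 0], [0, 0, 0], 1],
  [[-1, 0, 0], [0, 0, 0], 1],
  [[-1, 0, 0], [0, 0, 0], 1],
  [[-1, 0, 0], [0, 0, 0], 1],
])

```text
clock: 25.78
position: [0.4308, -0.3078, 0.2385]
tool_rot: [-3.141, 0.0, 1.57]
force: [0.0, -0.1, -2.6]
grip_width: 0.0152
finger_force: 78.1
```

play_rows([
  [[-0.7, 0, 0], [0, 0, 0], 1],
  [[-0.3, 0, 0], [0, 0, 0], 1],
  [[0, 0, 0], [0, 0, 0], 1],
  [[0, 0, 0.5], [0, 0, 0], 1],
  [[0, 0, 0.9], [0, 0, 0], 1],
  [[0, 0, 1], [0, 0, 0], 1],
  [[0, 0, 1], [0, 0, 0], 1],
  [[0, 0, 0.9], [0, 0, 0], 1],
  [[0, 0, 0.6], [0, 0, 0], 1],
  [[0, 0, 0.4], [0, 0, 0], 1],
  [[0, 0, 0], [0, 0, 0], 1],
  [[0, 0, 0], [0, 0, 0], 1],
])

```text
clock: 27.28
position: [0.4321, -0.3313, 0.1066]
tool_rot: [3.141, 0.0, 1.572]
force: [-0.8, -0.2, -0.9]
grip_width: 0.0149
finger_force: 78.0
```

play_rows([
  [[0, 0, 0.3], [0, 0, 0], 1],
  [[0, 0, 0.2], [0, 0, 0], 1],
  [[0, 0, 0.1], [0, 0, 0], 1],
  [[0, 0, 0.05], [0, 0, 0], 1],
  [[0, 0, 0], [0, 0, 0], 1],
  [[0, 0, 0], [0, 0, 0], 1],
  [[0, 0, 0], [0, 0, 0], -1],
  [[0, 0, 0], [0, 0, 0], -1],
  [[0, 0, 0], [0, 0, 0], -1],
  [[0, 0, 0], [0, 0, 0], -1],
  [[0, 0, 0], [0, 0, 0], -1],
  [[0, 0, 0], [0, 0, 0], -1],
  [[0, 0, -0.6], [0, 0, 0], -1],
  [[0, 0, -1], [0, 0, 0], -1],
  [[0, 0, -1], [0, 0, 0], -1],
  [[0, 0, -1], [0, 0, 0], -1],
  [[0, 0, -1], [0, 0, 0], -1],
  [[0, 0, -1], [0, 0, 0], -1],
])

```text
clock: 29.52
position: [0.4316, -0.3312, 0.2317]
tool_rot: [3.141, 0.0, 1.572]
force: [0.2, 0.2, 0.9]
grip_width: 0.0853
finger_force: 0.0
```

```bash
python3 - <<'E'
from h import *
f=grab_frame("top");np.savez("t1.npz",**f);s=bot.observe();print(s["clock"],s["position"],s["tool_rot"],s["qpos"].round(2))
meas(f,[("disc",.48,.68,.14,.28,.107,.118,0,80),("handle",.48,.68,.14,.28,.135,.18,0,255),("dish",.5,.66,0,.14,.053,.064,0,255),("blade",.38,.56,-.38,-.28,.001,.012,60,255)])
save("t1.png",cv2.resize(f["pixels"][125:315,165:465],None,fx=2.66,fy=2.66,interpolation=cv2.INTER_CUBIC))
E
```

```text
29.575 [ 0.43231637 -0.33210764  0.23442513] [3.13808433e+00 1.86874656e-03 1.57150012e+00] [ 0.09  0.48  0.63  1.85 -0.34  0.92  0.88]
disc 723 mean [0.5668 0.2063 0.112 ] z2-98 [0.1073 0.1171] rect [array([567.2, 205.8]), array([102.2, 103.6]), np.float64(25.3)]
handle 58 mean [0.5334 0.1901 0.1545] z2-98 [0.1377 0.1612] rect [array([533.6, 191.4]), array([32.4, 11.9]), np.float64(24.5)]
dish 466 mean [0.5863 0.0711 0.0573] z2-98 [0.0533 0.063 ] rect [array([584.8,  73.4]), array([84.3, 82. ]), np.float64(87.6)]
blade 186 mean [ 0.4965 -0.3333  0.0048] z2-98 [0.0012 0.0097] rect [array([ 495.8, -331.2]), array([ 49.7, 101.8]), np.float64(89.1)]
```

View pics/t1.png

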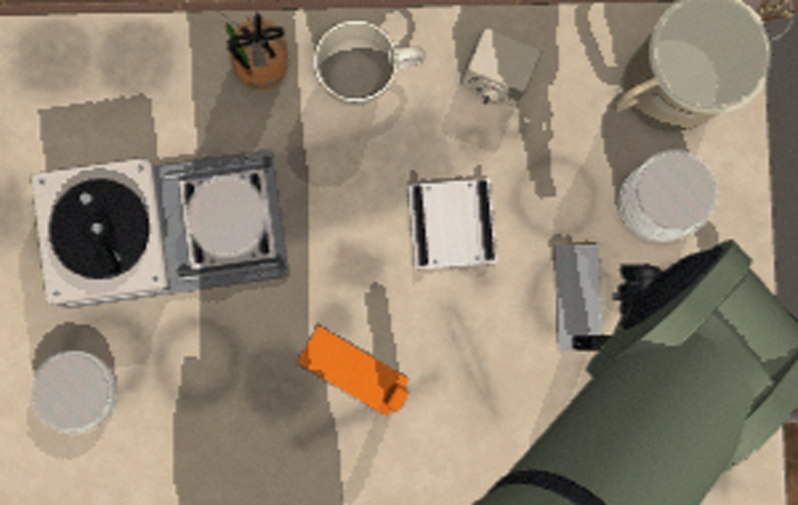

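The lifter stands on its blade at (580,295), the dish is centred on the carriage (228,215) and the rest is empty. The wheel handle is at (110,250) in the crop. Next I work out a combined move and turn to above the handle.

```bash
python3 - <<'E'
from h import *
y=1.5715;n=22;d=np.array([.530-.432,.193+.332])/n/.025
for k in range(n):
    tx=np.array([np.cos(y),np.sin(y)]);ty=np.array([np.sin(y),-np.cos(y)])
    r=1.97/14/.15 if 4<=k<18 else 0
    print(k,round(d@tx,2),round(d@ty,2),round(-r,2)); y+=r*.15
f=np.load("t1.npz");W=cloud(f)
d=np.hypot(W[...,0]-.567,W[...,1]-.205)
m=(d<.018);print("hub z",np.nanpercentile(W[...,2][m],[50,90,99]));m=(d<.053)&(W[...,0]>.56);print(np.nanpercentile(W[...,2][m],[50,90,99]))
E
```

```text
0 0.95 0.18 0
1 0.95 0.18 0
2 0.95 0.18 0
3 0.95 0.18 0
4 0.95 0.18 -0.94
5 0.92 0.31 -0.94
6 0.87 0.44 -0.94
7 0.8 0.55 -0.94
8 0.71 0.66 -0.94
9 0.61 0.75 -0.94
10 0.5 0.83 -0.94
11 0.38 0.89 -0.94
12 0.25 0.94 -0.94
13 0.12 0.96 -0.94
14 -0.02 0.97 -0.94
15 -0.16 0.96 -0.94
16 -0.29 0.93 -0.94
17 -0.42 0.88 -0.94
18 -0.54 0.81 0
19 -0.54 0.81 0
20 -0.54 0.81 0
21 -0.54 0.81 0
hub z [0.11700707 0.12085038 0.12338576]
[0.11202119 0.11679282 0.12251519]
```

play_rows([
  [[0.95, 0.18, 0], [0, 0, 0], -1],
  [[0.95, 0.18, 0], [0, 0, 0], -1],
  [[0.95, 0.18, 0], [0, 0, 0], -1],
  [[0.95, 0.18, 0], [0, 0, 0], -1],
  [[0.95, 0.18, 0], [0, 0, -0.94], -1],
  [[0.92, 0.31, 0], [0, 0, -0.94], -1],
  [[0.87, 0.44, 0], [0, 0, -0.94], -1],
  [[0.8, 0.55, 0], [0, 0, -0.94], -1],
  [[0.71, 0.66, 0], [0, 0, -0.94], -1],
  [[0.61, 0.75, 0], [0, 0, -0.94], -1],
  [[0.5, 0.83, 0], [0, 0, -0.94], -1],
  [[0.38, 0.89, 0], [0, 0, -0.94], -1],
  [[0.25, 0.94, 0], [0, 0, -0.94], -1],
  [[0.12, 0.96, 0], [0, 0, -0.94], -1],
  [[-0.02, 0.97, 0], [0, 0, -0.94], -1],
  [[-0.16, 0.96, 0], [0, 0, -0.94], -1],
  [[-0.29, 0.93, 0], [0, 0, -0.94], -1],
  [[-0.42, 0.88, 0], [0, 0, -0.94], -1],
  [[-0.54, 0.81, 0], [0, 0, 0], -1],
  [[-0.54, 0.81, 0], [0, 0, 0], -1],
])

```text
clock: 32.08
position: [0.52, 0.1463, 0.2307]
tool_rot: [-3.141, 0.001, -2.738]
force: [0.9, -0.3, -0.2]
grip_width: 0.0854
finger_force: 0.0
```

play_rows([
  [[-0.54, 0.81, 0], [0, 0, 0], -1],
  [[-0.54, 0.81, 0], [0, 0, 0], -1],
  [[0, 0, 0], [0, 0, 0], -1],
  [[0, 0, 0], [0, 0, 0], -1],
])

```text
clock: 32.58
position: [0.5286, 0.1933, 0.2299]
tool_rot: [-3.141, -0.0, -2.737]
force: [0.0, -0.4, 0.3]
grip_width: 0.0854
finger_force: 0.0
```

```bash
python3 - <<'E'
from h import *
f=grab_frame("wrist");np.savez("w7.npz",**f);s=bot.observe();print(s["clock"],s["position"],s["tool_rot"],s["qpos"].round(2))
meas(f,[("handle",.48,.68,.12,.28,.15,.165,0,255),("disc",.48,.68,.14,.28,.109,.114,0,80),("hood",.46,.68,.1,.3,.088,.1,0,255)])
save("w7.png",f["pixels"])
E
```

```text
32.625 [0.52869841 0.19299719 0.22996095] [-3.14106773e+00 -8.82571653e-05 -2.73781281e+00] [-0.5   0.44  0.07  1.79 -0.04  0.92  1.55]
handle 665 mean [0.5293 0.1916 0.1572] z2-98 [0.1525 0.1591] rect [array([530.4, 192. ]), array([33.2, 11.4]), np.float64(23.4)]
disc 8213 mean [0.5619 0.2051 0.1121] z2-98 [0.1102 0.1135] rect [array([564. , 205.8]), array([108.4, 107.4]), np.float64(3.3)]
hood 8723 mean [0.5457 0.207  0.0949] z2-98 [0.0903 0.0967] rect [array([563.9, 209.3]), array([146.2, 134.3]), np.float64(7.1)]
```

View pics/w7.png

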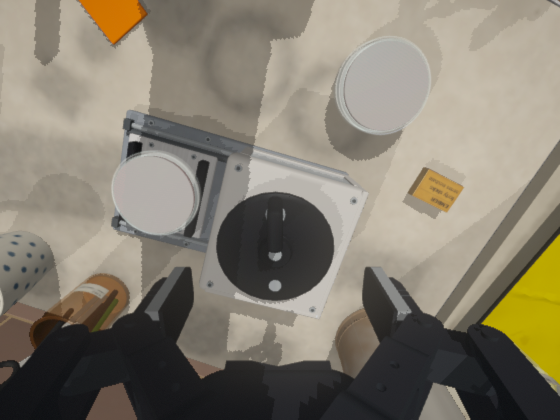

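The wrist view shows the handle at (276,228) on the disc centred at (276,247), between the open fingers. The dish on the carriage is at (155,193).

play_rows([
  [[-0.06, -0.08, 0.7], [0, 0, 0], -1],
  [[0, 0, 0.9], [0, 0, 0], -1],
  [[0, 0, 0.9], [0, 0, 0], -1],
  [[0, 0, 0.7], [0, 0, 0], -1],
  [[0, 0, 0.3], [0, 0, 0], -1],
  [[0, 0, 0], [0, 0, 0], 1],
  [[0, 0, 0], [0, 0, 0], 1],
  [[0, 0, 0], [0, 0, 0], 1],
  [[0, 0, 0], [0, 0, 0], 1],
  [[0, 0, 0], [0, 0, 0], 1],
  [[0, 0, 0], [0, 0, 0], 1],
  [[0, 0, 0], [0, 0, 0], 1],
  [[-0.016, 0.215, 0], [0, 0, 1], 1],
  [[-0.016, 0.215, 0], [0, 0, 1], 1],
  [[-0.016, 0.215, 0], [0, 0, 1], 1],
  [[-0.016, 0.215, 0], [0, 0, 1], 1],
], newtons=25)

```text
clock: 34.62
position: [0.5291, 0.2137, 0.1427]
tool_rot: [3.141, 0.001, 2.941]
force: [4.1, -1.8, 0.7]
grip_width: 0.0118
finger_force: 24.3
```

play_rows([
  [[-0.016, 0.215, 0], [0, 0, 1], 1],
  [[-0.016, 0.215, 0], [0, 0, 1], 1],
  [[-0.016, 0.215, 0], [0, 0, 1], 1],
  [[-0.016, 0.215, 0], [0, 0, 1], 1],
  [[-0.016, 0.215, 0], [0, 0, 1], 1],
  [[-0.016, 0.215, 0], [0, 0, 1], 1],
  [[-0.016, 0.215, 0], [0, 0, 1], 1],
  [[-0.016, 0.215, 0], [0, 0, 1], 1],
  [[-0.016, 0.215, 0], [0, 0, 1], 1],
  [[-0.016, 0.215, 0], [0, 0, 1], 1],
  [[-0.016, 0.215, 0], [0, 0, 1], 1],
  [[-0.016, 0.215, 0], [0, 0, 1], 1],
  [[-0.016, 0.215, 0], [0, 0, 1], 1],
  [[-0.016, 0.215, 0], [0, 0, 1], 1],
  [[-0.016, 0.215, 0], [0, 0, 1], 1],
  [[-0.016, 0.215, 0], [0, 0, 1], 1],
  [[-0.016, 0.215, 0], [0, 0, 1], 1],
  [[-0.016, 0.215, 0], [0, 0, 1], 1],
  [[-0.016, 0.215, 0], [0, 0, 1], 1],
  [[-0.016, 0.215, 0], [0, 0, 1], 1],
])

```text
clock: 37.12
position: [0.6024, 0.2042, 0.1429]
tool_rot: [3.141, -0.006, -0.058]
force: [17.4, -3.9, -7.2]
grip_width: 0.0114
finger_force: 24.3
```

```bash
python3 - <<'E'
from h import *
s=bot.observe();print(s["clock"],s["position"],s["tool_rot"],s["qpos"].round(2),s["force"],s["grip_width"])
E
```

```text
37.125 [0.60235407 0.20424462 0.14292712] [ 3.14092347 -0.00593731 -0.05843814] [-0.99  0.91  0.99  1.69 -0.87  1.03 -1.33] [17.42034027 -3.86297191 -7.24013988] 0.011397064307082089
```

play_rows([
  [[-0.016, 0.215, 0], [0, 0, 1], 1],
  [[-0.016, 0.215, 0], [0, 0, 1], 1],
  [[-0.016, 0.215, 0], [0, 0, 1], 1],
  [[-0.016, 0.215, 0], [0, 0, 1], 1],
  [[0, 0, 0], [0, 0, 0], 1],
  [[0, 0, 0], [0, 0, 0], -0.5],
  [[0, 0, 0], [0, 0, 0], -0.5],
  [[0, 0, 0], [0, 0, 0], -0.5],
  [[0, 0, 0], [0, 0, 0], -0.5],
])

```text
clock: 38.25
position: [0.5923, 0.185, 0.1423]
tool_rot: [-3.142, 0.0, -0.654]
force: [-0.4, 0.2, -1.0]
grip_width: 0.0638
finger_force: 0.0
```

```bash
python3 - <<'E'
from h import *
f=grab_frame("wrist");s=bot.observe();print(s["clock"],s["position"],s["tool_rot"],s["qpos"].round(2),s["force"],s["grip_width"])
meas(f,[("handle",.5,.64,.14,.26,.15,.165,0,255),("disc",.48,.68,.14,.28,.109,.114,0,80),("dish",.5,.66,0,.24,.053,.064,0,255),("rails",.5,.66,0,.24,.035,.042,0,80)])
E
```

```text
38.3 [0.59236907 0.18496438 0.14230142] [-3.14149876e+00  1.82871670e-04 -6.53630125e-01] [-1.02  0.97  1.11  1.73 -0.98  1.1  -1.8 ] [ 0.62132527 -0.76987333 -0.07890798] 0.06426506494359775
handle 3382 mean [0.5956 0.1821 0.1575] z2-98 [0.1508 0.1643] rect [array([592.8, 183.4]), array([91.1, 34.1]), np.float64(59.4)]
disc 13279 mean [0.5682 0.2035 0.1122] z2-98 [0.1103 0.1135] rect [array([567.9, 206.4]), array([ 95.9, 103.7]), np.float64(58.0)]
dish 7554 mean [0.578  0.1189 0.0573] z2-98 [0.0558 0.0586] rect [array([576.3, 115.7]), array([88.4, 58.8]), np.float64(7.8)]
rails 262 mean [0.6165 0.0984 0.0381] z2-98 [0.0361 0.0398] rect [array([614.6,  98.5]), array([19.7,  9.1]), np.float64(7.1)]
```

play_rows([
  [[0, 0, 0], [0, 0, -1], -0.5],
  [[0, 0, 0], [0, 0, -1], -0.5],
  [[0, 0, 0], [0, 0, -1], -0.5],
  [[0, 0, 0], [0, 0, -1], -0.5],
  [[0, 0, 0], [0, 0, -1], -0.5],
  [[0, 0, 0], [0, 0, -1], -0.5],
  [[0, 0, 0], [0, 0, -1], -0.5],
  [[0, 0, 0], [0, 0, -1], -0.5],
  [[0, 0, 0], [0, 0, -1], -0.5],
  [[0, 0, 0], [0, 0, -1], -0.5],
  [[0, 0, 0], [0, 0, -1], -0.5],
  [[0, 0, 0], [0, 0, -1], -0.5],
  [[0, 0, 0], [0, 0, -1], -0.5],
  [[0, 0, 0], [0, 0, -1], -0.5],
  [[0, 0, 0], [0, 0, -1], -0.5],
  [[0, 0, 0], [0, 0, -1], -0.5],
  [[0, 0, 0], [0, 0, -1], -0.5],
  [[0, 0, 0], [0, 0, -1], -0.5],
  [[0, 0, 0], [0, 0, -1], -0.5],
  [[0, 0, 0], [0, 0, -1], -0.5],
])

```text
clock: 40.8
position: [0.5924, 0.1847, 0.1423]
tool_rot: [-3.142, 0.0, 2.351]
force: [-0.1, -0.1, 0.2]
grip_width: 0.0638
finger_force: 0.0
```

```bash
python3 - <<'E'
from h import *
s=bot.observe();print(s["clock"],s["position"],s["tool_rot"],s["qpos"].round(2),s["force"],s["grip_width"])
E
```

```text
40.8 [0.59238778 0.18471299 0.14233321] [-3.14151433e+00  1.15936504e-04  2.35103709e+00] [-0.65  0.67  0.38  1.71 -0.32  0.82  0.66] [-0.07346918 -0.14715983  0.22869506] 0.06383277480473677
```

play_rows([
  [[0, 0, 0], [0, 0, -0.92], -0.5],
  [[0, 0, 0], [0, 0, 0], 1],
  [[0, 0, 0], [0, 0, 0], 1],
  [[0, 0, 0], [0, 0, 0], 1],
  [[0, 0, 0], [0, 0, 0], 1],
  [[0, 0, 0], [0, 0, 0], 1],
  [[0.016, -0.215, 0], [0, 0, 1], 1],
  [[0.016, -0.215, 0], [0, 0, 1], 1],
  [[0.016, -0.215, 0], [0, 0, 1], 1],
  [[0.016, -0.215, 0], [0, 0, 1], 1],
  [[0.016, -0.215, 0], [0, 0, 1], 1],
  [[0.016, -0.215, 0], [0, 0, 1], 1],
  [[0.016, -0.215, 0], [0, 0, 1], 1],
  [[0.016, -0.215, 0], [0, 0, 1], 1],
  [[0.016, -0.215, 0], [0, 0, 1], 1],
  [[0.016, -0.215, 0], [0, 0, 1], 1],
  [[0.016, -0.215, 0], [0, 0, 1], 1],
  [[0.016, -0.215, 0], [0, 0, 1], 1],
  [[0.016, -0.215, 0], [0, 0, 1], 1],
  [[0.016, -0.215, 0], [0, 0, 1], 1],
])

```text
clock: 43.3
position: [0.5333, 0.1937, 0.1425]
tool_rot: [3.139, -0.006, 0.379]
force: [24.1, -0.0, -21.3]
grip_width: 0.0113
finger_force: 26.0
```

```bash
python3 - <<'E'
from h import *
s=bot.observe();print(s["clock"],s["position"],s["tool_rot"],s["qpos"].round(2),s["force"],s["grip_width"])
E
```

```text
43.3 [0.53326678 0.19369054 0.14245541] [ 3.13878439 -0.00557866  0.37893153] [-1.04  0.77  0.91  1.88 -0.79  0.89 -0.93] [ 2.41336481e+01 -2.21155926e-02 -2.12696513e+01] 0.011344047554507837
```

play_rows([
  [[0.016, -0.215, 0], [0, 0, 1], 1],
  [[0.016, -0.215, 0], [0, 0, 1], 1],
  [[0.016, -0.215, 0], [0, 0, 1], 1],
  [[0.016, -0.215, 0], [0, 0, 1], 1],
  [[0.016, -0.215, 0], [0, 0, 1], 1],
  [[0.016, -0.215, 0], [0, 0, 1], 1],
  [[0.016, -0.215, 0], [0, 0, 1], 1],
  [[0.016, -0.215, 0], [0, 0, 1], 1],
  [[0, 0, 0], [0, 0, 0], 1],
  [[0, 0, 0], [0, 0, 0], -0.5],
  [[0, 0, 0], [0, 0, 0], -0.5],
  [[0, 0, 0], [0, 0, 0], -0.5],
  [[0, 0, 0], [0, 0, 0], -0.5],
  [[0, 0, 0], [0, 0, 0], -0.5],
])

```text
clock: 45.05
position: [0.5392, 0.233, 0.1423]
tool_rot: [-3.142, 0.0, -0.816]
force: [0.6, 0.2, 0.9]
grip_width: 0.064
finger_force: 0.0
```

```bash
python3 - <<'E'
from h import *
f=grab_frame("wrist");s=bot.observe();print(s["clock"],s["position"],s["tool_rot"],s["qpos"].round(2),s["force"],s["grip_width"])
W=cloud(f);y=s["tool_rot"][2];c,n=np.cos(y),np.sin(y);d=W-s["position"]
X=d[...,0]*c+d[...,1]*n;Y=-d[...,0]*n+d[...,1]*c
m=(abs(X)<.03)&(abs(Y)<.022)&(W[...,2]>.15)&(W[...,2]<.165)
r=cv2.minAreaRect((np.c_[X[m],Y[m]]*1000).astype(np.float32));print(m.sum(),r)
meas(f,[("disc",.48,.68,.14,.28,.109,.114,0,80),("dish",.5,.66,0,.24,.053,.064,0,255)])
E
```

```text
45.1 [0.53923722 0.23302449 0.1423188 ] [-3.14158244e+00  7.31266269e-05 -8.15663185e-01] [-1.18  0.97  1.17  1.83 -1.03  1.1  -2.  ] [-0.655159   -0.39501351  0.03405329] 0.06426162412671954
1748 ((1.4987525939941406, 0.08482551574707031), (34.02075958251953, 11.920120239257812), 0.4139986038208008)
disc 23715 mean [0.5701 0.2023 0.1122] z2-98 [0.1105 0.1135] rect [array([564.9, 206.3]), array([107.8, 108.1]), np.float64(38.9)]
dish 412 mean [0.574  0.1353 0.0572] z2-98 [0.0553 0.0587] rect [array([573.5, 134.5]), array([38. ,  6.8]), np.float64(7.4)]
```

play_rows([
  [[0.06, 0, 0], [0, 0, -1], -0.5],
  [[0, 0, 0], [0, 0, -1], -0.5],
  [[0, 0, 0], [0, 0, -1], -0.5],
  [[0, 0, 0], [0, 0, -1], -0.5],
  [[0, 0, 0], [0, 0, -1], -0.5],
  [[0, 0, 0], [0, 0, -1], -0.5],
  [[0, 0, 0], [0, 0, -1], -0.5],
  [[0, 0, 0], [0, 0, -1], -0.5],
  [[0, 0, 0], [0, 0, -1], -0.5],
  [[0, 0, 0], [0, 0, -1], -0.5],
  [[0, 0, 0], [0, 0, -1], -0.5],
  [[0, 0, 0], [0, 0, -1], -0.5],
  [[0, 0, 0], [0, 0, -1], -0.5],
  [[0, 0, 0], [0, 0, -1], -0.5],
  [[0, 0, 0], [0, 0, -1], -0.5],
  [[0, 0, 0], [0, 0, -1], -0.5],
  [[0, 0, 0], [0, 0, -1], -0.5],
  [[0, 0, 0], [0, 0, -1], -0.5],
  [[0, 0, 0], [0, 0, -1], -0.5],
  [[0, 0, 0], [0, 0, -1], -0.5],
])

```text
clock: 47.6
position: [0.5403, 0.2317, 0.1423]
tool_rot: [-3.142, 0.0, 2.189]
force: [0.9, 0.0, -0.4]
grip_width: 0.0642
finger_force: 0.0
```

play_rows([
  [[0, 0, 0], [0, 0, -0.94], -0.5],
  [[0, 0, 0], [0, 0, 0], 1],
  [[0, 0, 0], [0, 0, 0], 1],
  [[0, 0, 0], [0, 0, 0], 1],
  [[0, 0, 0], [0, 0, 0], 1],
  [[0, 0, 0], [0, 0, 0], 1],
  [[-0.016, 0.215, 0], [0, 0, 1], 1],
  [[-0.016, 0.215, 0], [0, 0, 1], 1],
  [[-0.016, 0.215, 0], [0, 0, 1], 1],
  [[-0.016, 0.215, 0], [0, 0, 1], 1],
  [[-0.016, 0.215, 0], [0, 0, 1], 1],
  [[-0.016, 0.215, 0], [0, 0, 1], 1],
  [[-0.016, 0.215, 0], [0, 0, 1], 1],
  [[-0.016, 0.215, 0], [0, 0, 1], 1],
  [[-0.016, 0.215, 0], [0, 0, 1], 1],
  [[-0.016, 0.215, 0], [0, 0, 1], 1],
  [[-0.016, 0.215, 0], [0, 0, 1], 1],
  [[-0.016, 0.215, 0], [0, 0, 1], 1],
  [[-0.016, 0.215, 0], [0, 0, 1], 1],
])

```text
clock: 49.98
position: [0.599, 0.2194, 0.1424]
tool_rot: [-3.141, -0.001, 0.371]
force: [5.0, 3.0, -3.3]
grip_width: 0.0114
finger_force: 24.3
```

play_rows([
  [[-0.016, 0.215, 0], [0, 0, 1], 1],
  [[0, 0.06, 0], [0, 0, 0.3], 1],
  [[0, 0.06, 0], [0, 0, 0.3], 1],
  [[0, 0, 0], [0, 0, 0], 1],
])

```text
clock: 50.48
position: [0.6012, 0.211, 0.1424]
tool_rot: [3.142, -0.001, 0.134]
force: [7.5, 1.8, -2.4]
grip_width: 0.0114
finger_force: 24.4
```

play_rows([
  [[0, 0.03, 0], [0, 0, 0.15], 1],
  [[0, 0.03, 0], [0, 0, 0.15], 1],
  [[0, 0, 0], [0, 0, 0], 1],
])

```text
clock: 50.85
position: [0.6012, 0.2105, 0.1424]
tool_rot: [-3.14, -0.001, 0.091]
force: [4.9, 6.0, -0.7]
grip_width: 0.0118
finger_force: 38.2
```

The wheel is at its stop. Release and rise.

play_rows([
  [[0, 0, 0], [0, 0, 0], -0.5],
  [[0, 0, 0], [0, 0, 0], -0.5],
  [[0, 0, 0], [0, 0, 0], -0.5],
  [[0, 0, 0], [0, 0, 0], -0.5],
  [[0, 0, -0.6], [0, 0, 0], -0.5],
  [[0, 0, -1], [0, 0, 0], -0.5],
  [[0, 0, -1], [0, 0, 0], -0.5],
  [[0, 0, -1], [0, 0, 0], -0.5],
  [[0, 0, -1], [0, 0, 0], -0.5],
  [[0, 0, 0], [0, 0, 0], -0.5],
  [[0, 0, 0], [0, 0, 0], -0.5],
])

```text
clock: 52.22
position: [0.6006, 0.2094, 0.2573]
tool_rot: [-3.141, 0.0, 0.09]
force: [0.4, 0.1, 0.0]
grip_width: 0.0643
finger_force: 0.0
```

```bash
python3 - <<'E'
from h import *
f=grab_frame("wrist");s=bot.observe();print(s["clock"],s["position"],s["tool_rot"],s["force"])
meas(f,[("handle",.57,.64,.17,.25,.15,.165,0,255),("disc",.48,.68,.14,.28,.109,.114,0,80)])
g=grab_frame("scene");t=grab_frame("top")
meas(t,[("lifter",.38,.56,-.38,-.28,.001,.012,60,255),("grip",.38,.5,-.38,-.28,.11,.14,0,255)])
a=cv2.resize(g["pixels"][190:310,165:375],None,fx=3.6,fy=3.6,interpolation=cv2.INTER_CUBIC);save("s2.png",a)
E
```

```text
52.275 [0.60051458 0.20936083 0.25697742] [3.14157868e+00 6.19500869e-04 9.02217951e-02] [ 0.23754868 -0.29929207  0.35121878]
handle 552 mean [0.602  0.2111 0.1572] z2-98 [0.1527 0.1592] rect [array([600.8, 211.1]), array([33.2, 11.7]), np.float64(5.4)]
disc 7004 mean [0.5666 0.2068 0.1122] z2-98 [0.1103 0.1136] rect [array([565. , 207.2]), array([108. , 107.3]), np.float64(7.0)]
lifter 224 mean [ 0.4934 -0.329   0.0046] z2-98 [0.0012 0.0096] rect [array([ 498.5, -330.5]), array([94.2, 46.8]), np.float64(2.4)]
grip 57 mean [ 0.4342 -0.33    0.1238] z2-98 [0.1176 0.1294] rect [array([ 434. , -330.8]), array([25.4, 14.1]), np.float64(88.9)]
```

View pics/s2.png

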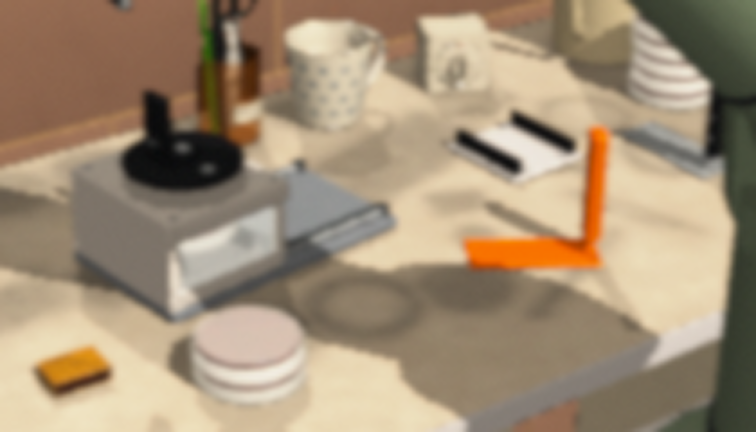

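The carriage is under the hood (window at (230,250)), the handle is at its stop angle, the lifter stands at (690,150), and the bystanders haven't moved.

```bash
python3 -c "
from workcell import bot
print(bot.job_done())"
```

```text
the job is handed in; nothing more can be done
None
```

I handed the job in at about 52 s: the dish is on the carriage, the handwheel is turned to its stop with the carriage home under the hood, and the lifter stands released on the bench. The hand-in call returned no verdict; the end position was read from the handwheel angle and the scene picture, and the dish itself was last measured about 1 mm from the carriage's middle before the wheel was turned.

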